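# Pin the bracket's lug in the clevis fixture

### The arm

A 6-joint arm with a two-finger parallel gripper is mounted at the origin on the work surface. World frame = base frame: x ahead of the robot, y to its left, z up, the work surface at z = 0. Lengths are in mm, angles in rad, forces in N, time in s.
With the tool pointing down it reaches from about 350 to 875 mm from the base axis. Payload 4.2 kg.
Tool frame: the origin (TCP) lies between the finger pads; the fingertips stand 14 mm ahead of it and the grasp point (between the pads) lies 5 mm behind it; z points along the fingers, y is the line along which they close (so a half turn about z gives the same grasp; the last joint's range is limited). The gripper opens to 85 mm and grips with 20 to 120 N. Pads are 22 mm wide; open, the fingers measure 114 mm over their backs; the gripper's body (76 mm by 85 mm) begins 54 mm behind the grasp point. The pads swing forward as they close: fully open they stand 13 mm farther back than shut.
Start: joints at [1.538, 0.385, 0.008, 0, -1.194, -0.259], TCP at [179.766, 598.568, 245.312] pointing down, gripper open.
Joint ranges: [-3.14, 3.14], [-1.21, 2.06], [-1.07, 1.41], [-3.16, 2.05], [-2.99, -0.16], [-3.1, 3.1]. Speed limits (rad/s): [2.79, 2.79, 3.14, 3.14, 3.14, 3.14].

### API

Orientations are given as a unit quaternion [x, y, z, w].
In Python, from bench import * gives the robot as it stands.
- The arm moves only by the tool carry_out, never from a script. Its argument "motion" is a list of rows, each a list of 7 numbers: the turn, a rotation vector about the tool's x, y, z in rad, then the shift along the tool's x, y, z in mm, then the opening, from -1 (shut) to 1 (fully open), so that 0 is half open. A call has 1 to 5 rows; each row is the pose to reach, as a shift and turn from the pose commanded when the call began, along the tool's axes at that moment; what a row does not reach only later rows make up. A row lasts 1/8 s, in which the tool goes at most 62.5 mm and 10.7 degrees, less where a joint would pass 70% of its speed; a pose out of reach is approached as far as the arm can. A call with a gripper value outside its range is refused whole. The fingers move at their own pace and stop on an object; the grip force is fixed at half the most. Time passes only in rows, so rows that repeat a pose let the fingers close. It gives the time, the measured TCP pose, the force, the opening and the grip force at its end, in the units of the state.
- read_state(): the state, without advancing time (a new reading comes with each control period).
- get_image(name): name is "scene" or "side" or "wrist"; returns a dict with "color" (384x512x3 uint8, blue, green, red), "mtx" (3x3 intrinsics, pixels), "position" and "orientation" of the camera in the world. Camera axes: x right, y down, z forward; pixel columns grow to the right and rows downward; lengths in mm; the calibration is good to about 2 mm. A picture is of the moment at which its call begins. There is no depth.
- job_done(): hands the job in; it is judged then, once.
The state is a dict: "clock": time; "joints": joint angles; "joint_vel": joint speeds; "joint_efforts": joint torques, N m; "position": TCP position; "ee_rot": TCP orientation; "contact_force": force on the tool from outside, world axes, zero at the start; "wrist_torque": the same for the moment, N m; "gripper_width": finger opening in mm; "grasp_force": force on a finger pad.
Only numpy, scipy, OpenCV 4.12 (cv2) and the standard library are available. Lean on these libraries where they do the work, as an engineer would, in place of code of your own. Each camera call takes 0.05 s, during which the arm holds its last target. There are 200 camera calls.

### The job

On the measuring table, an aluminium bracket lies with the eye of its lug between the two ears of the clevis fixture. Take the long locking pin from the rack and put it down through the upper ear, the eye and the lower ear until its collar lies flat on the upper ear, then let go. Leave the short pin in its rack.

Things in the scene. Friction and masses are not known exactly. Their poses are not given: they have to be found in the camera images.
- long_pin_center (a point): Centre of the long upright locking pin, 125 mm in all, 0.2 kg; z up. From below: steel shank 16 mm thick, 75 mm long (lowest 10 mm taper to a 10 mm tip), round collar 52 mm wide, 5 mm thick, round black knob 26 mm wide, 45 mm tall, to hold it by. This point is 12.5 mm below the collar's underside, 40 mm below the knob's middle. Its lowest 40 mm stand in an 18 mm wide hole of the rack.
- short_pin_center (a point): Centre of the short locking pin, a bystander: same knob, collar and shank width, but shank only 32 mm long, 82 mm in all; this point is 41 mm above its tip. It hangs by its collar in the other hole of the same rack, a fixed steel block 190 x 90 mm, 55 mm tall, with two holes 90 mm apart along it. Its knob's top is 105 mm above the table, the long pin's 140 mm.
- upper_hole (a point): Centre of the upper ear's hole at its top face, 110 mm above the table; z up, x out of the yoke's mouth, along the bracket. Fixed steel clevis: two level ears 64 x 64 x 16 mm, 18 mm apart, joined by a web on the -x side; both have a 32 mm through hole on one vertical axis, with free space below. Nothing of fixture or bracket stands higher than the upper ear's top.
- lug_eye (a point): Centre of the eye, a vertical 30 mm hole through the flat lug (56 x 56 mm, 14 mm thick) of the loose aluminium bracket (200 mm long, 0.4 kg). The lug lies on the lower ear, its eye within 5 mm of the ears' axis; this point is half-way through its thickness. x along the bracket, z up.
Not all that is in view belongs to the job. What is shaped like the part that bears long_pin_center but orange or red is not meant.

How it is judged (in metres and radians):
At the end, for the whole second after the job is handed in: The long pin stands upright (within 0.1 rad) and at rest in the clevis, let go, its collar down on the upper ear (within 4 mm), its axis within 12 mm of the ears' axis and of the centre of the lug's eye (z of long_pin_center in the frame of upper_hole below -0.0085 m and horizontal distance between long_pin_center and upper_hole below 0.012 m and horizontal distance between long_pin_center and lug_eye below 0.012 m and angle between long_pin_center's own z axis and vertical below 0.1 rad and linear speed of long_pin below 0.02 m/s); the robot touches nothing.
It fails at once if the short pin is pulled out of or knocked from its hole (moved more than 30 mm) (distance of short_pin_center from where it was at the start of the episode above 0.03 m).
It also fails if it takes over 35 s, if anything falls off the work surface, if the arm or the gripper's body presses on something with over 40 N, if the wrist force passes 120 N, or if a joint passes its speed limit or range.

## Working session

There is one attempt and no reset: what is moved stays moved. The work goes in short steps, Python scripts to look and compute and a tool call to move; the robot and the scene stay as the last step left them, time stands still between calls to the robot, and variables do not carry over. Pictures are saved under pics/ and viewed, at most 10 in all, crops included, and the job is handed in when it is done.

Besides the shell and the picture viewer there is one more tool, called as name(argument=value, ...), one argument or row to a line, values as JSON. carry_out: Moves the arm, as the interface text tells. Its arguments: {"type":"object","properties":{"motion":{"type":"array"}},"required":["motion"]}

```bash
mkdir -p pics; cat > h.py <<'E'
from bench import *
import numpy as np, cv2
from scipy.spatial.transform import Rotation as R
def ray(im,u,v):
    d=R.from_quat(im["orientation"]).as_matrix()@np.linalg.solve(im["mtx"],[u,v,1.]); return np.array(im["position"],float),d
def onz(im,u,v,z):
    p,d=ray(im,u,v); return p+d*(z-p[2])/d[2]
def proj(im,P):
    c=R.from_quat(im["orientation"]).as_matrix().T@(np.array(P,float)-im["position"]); q=im["mtx"]@c; return q[:2]/q[2]
def totool(s,P):
    return R.from_quat(s["ee_rot"]).as_matrix().T@(np.array(P)-s["position"])
E
python3 - <<'E'
from h import *
a=get_image("scene");b=get_image("side");w=get_image("wrist")
cv2.imwrite("pics/a.png",cv2.resize(a["color"],(800,600)));cv2.imwrite("pics/b.png",cv2.resize(b["color"],(800,600)))
cv2.imwrite("pics/w.png",w["color"])
for i in (a,b,w): print(i["position"],i["orientation"],i["mtx"].tolist() if hasattr(i["mtx"],'tolist') else i["mtx"])
print(read_state())
E
```

```text
[974.23725774  73.80278381 729.30988024] [ 0.59113142  0.73490254 -0.25813594 -0.20939852] [[452.8533552744703, 0.0, 251.03116495525003], [0.0, 452.8533552744703, 196.20391883921067], [0.0, 0.0, 1.0]]
[387.02564565 609.15413195 496.41781507] [-0.05933657  0.86774622 -0.49120258  0.04707115] [[437.2274419760855, 0.0, 261.06990892221944], [0.0, 437.2274419760855, 189.98642939152356], [0.0, 0.0, 1.0]]
[251.90166848 576.66305935 373.0837062 ] [-0.5898858   0.79375049  0.1183565  -0.08936797] [[325.8570619996462, 0.0, 251.0065047343202], [0.0, 325.8570619996462, 193.07546884428353], [0.0, 0.0, 1.0]]
{'clock': 0.15, 'joints': array([ 1.53756583e+00,  3.85379592e-01,  6.91842146e-03, -3.33772746e-04,
       -1.19400176e+00, -2.58591529e-01]), 'joint_vel': array([-0.00108209, -0.00286352,  0.00365924,  0.00063544, -0.0001701 ,
        0.00096213]), 'joint_efforts': array([ 2.06621798e-04, -3.92679441e+01,  1.88582450e+01,  4.18860331e+00,
       -3.39672915e-03,  8.99781156e-07]), 'position': array([179.68499924, 598.17091025, 244.46741719]), 'ee_rot': array([ 9.89364557e-01, -1.45454648e-01, -6.04455044e-05,  8.45462667e-04]), 'contact_force': array([-0.54096946,  0.11033089,  0.29023707]), 'wrist_torque': array([-0.01726786,  0.00660402, -0.00188764]), 'grasp_force': 0.0, 'gripper_width': 85.4898938513505}
```

View pics/a.png

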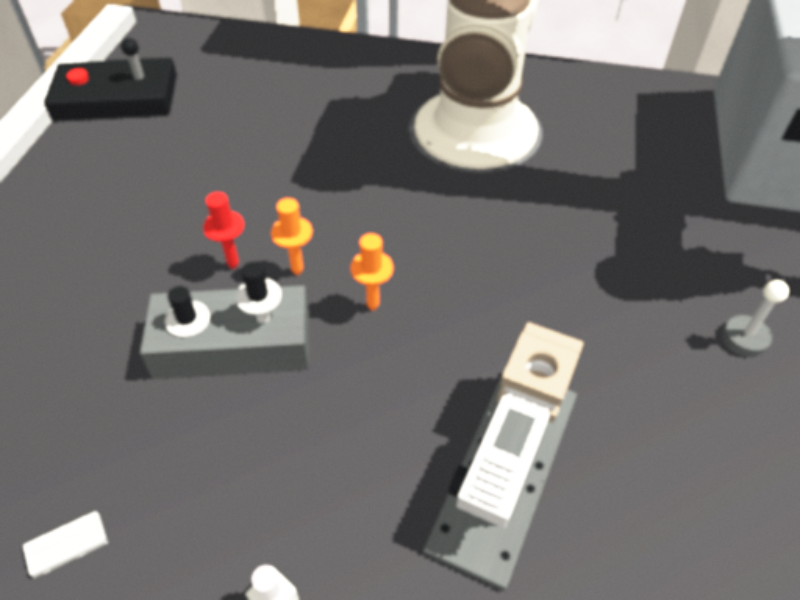

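View pics/b.png

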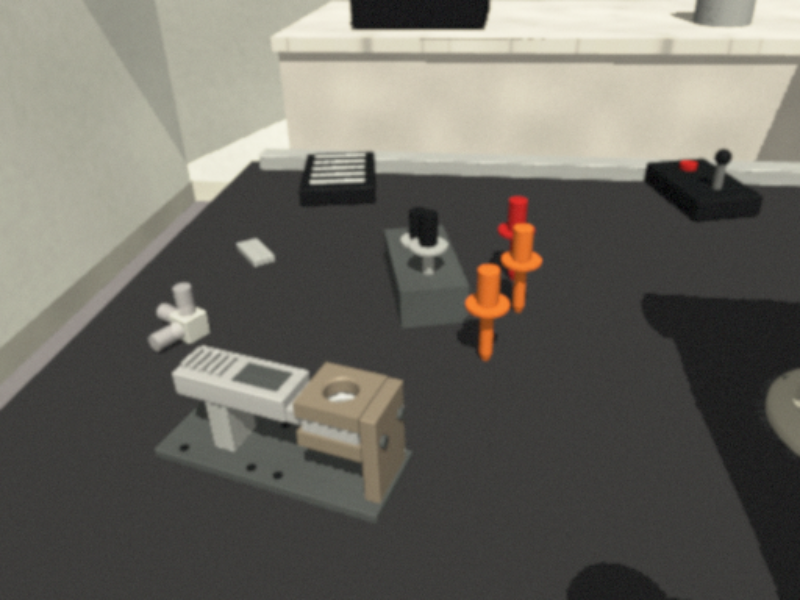

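The scene view shows the long pin's knob at about (258,283) and the short pin at (182,305), both on the 800-wide picture. The ear hole is at (542,365), and the orange and red decoys stand beside the rack. In the side view the long pin is at (426,230) and the ear hole at (341,391).

```bash
python3 - <<'E'
from h import *
def blobs(m,lo=15):
    n,l,s,c=cv2.connectedComponentsWithStats(m.astype(np.uint8)); return [(s[i].tolist(),c[i].round(1).tolist()) for i in range(1,n) if s[i][4]>lo]
ims={k:get_image(k) for k in("scene","side")}
# hole: contour with parent inside brown ear ; knobs ; collars
for k,im in ims.items():
    hsv=cv2.cvtColor(im["color"],cv2.COLOR_BGR2HSV);H,S,V=[hsv[...,i].astype(int) for i in range(3)]
    br=((H>5)&(H<25)&(S>40)&(S<150)&(V>90)).astype(np.uint8); 
    roi=np.zeros_like(br)
    if k=="scene": roi[200:275,310:380]=1
    else: roi[225:325,180:265]=1
    cs,h=cv2.findContours(br*roi,cv2.RETR_CCOMP,cv2.CHAIN_APPROX_NONE)
    for c,hh in zip(cs,h[0]):
        if len(c)>12:
            e=cv2.fitEllipse(c); print(k,"hole" if hh[3]>=0 else "outer",e, onz(im,*e[0],110).round(1))
            if hh[3]<0: print(cv2.approxPolyDP(c,3,True)[:,0].tolist())
    y0,y1,x0,x1=(165,225,95,200) if k=="scene" else (125,180,250,295)
    sub=np.zeros(V.shape,bool); sub[y0:y1,x0:x1]=1
    print(k,"white",blobs(sub&(V>150)&(S<60)),"black",blobs(sub&(V<32)))
    for n,m in (("orange",(H>8)&(H<20)&(S>180)&(V>120)),("red",((H<6)|(H>174))&(S>150)&(V>120))): print(n,blobs(m,60))
a,b=ims["scene"],ims["side"]
cv2.imwrite("pics/c.png",np.hstack([cv2.resize(a["color"][160:250,90:200],None,fx=3.6,fy=3.6,interpolation=2),cv2.resize(b["color"][120:210,240:350],None,fx=3.6,fy=3.6,interpolation=2)]))
E
```

```text
scene outer ((353.26287841796875, 265.6164855957031), (3.178908109664917, 6.880879878997803), 6.681319236755371) [588.6 154.8 110. ]
[[354, 262], [352, 269]]
scene outer ((347.189453125, 233.35902404785156), (16.717302322387695, 20.078073501586914), 98.75695037841797) [529.6 140.5 110. ]
[[341, 225], [337, 231], [349, 230], [355, 238], [338, 237], [351, 242], [357, 238], [353, 226]]
scene outer ((346.1734313964844, 232.71234130859375), (44.95706558227539, 54.352108001708984), 37.70592498779297) [528.7 138.7 110. ]
[[337, 206], [318, 255], [324, 246], [357, 261], [361, 251], [357, 254], [322, 239], [338, 207], [372, 219], [362, 249], [373, 219]]
scene white [([95, 178, 100, 47, 2803], [147.8, 204.3])] black [([157, 179, 9, 12, 60], [161.4, 184.6]), ([111, 195, 8, 11, 36], [114.4, 199.7])]
orange [([174, 134, 18, 20, 255], [183.3, 144.1]), ([177, 155, 16, 20, 128], [188.2, 164.3]), ([225, 157, 19, 41, 395], [235.6, 173.8])]
red [([42, 43, 15, 12, 133], [49.4, 48.3]), ([130, 123, 26, 49, 699], [142.6, 143.9])]
side outer ((227.3123779296875, 269.4590148925781), (63.98853302001953, 87.95819091796875), 151.4946746826172) [506.3 179.  110. ]
[[208, 231], [188, 256], [188, 264], [229, 276], [231, 282], [218, 283], [191, 273], [190, 283], [231, 295], [234, 319], [243, 321], [258, 293], [257, 272], [253, 268], [257, 243]]
side hole ((245.60781860351562, 282.90167236328125), (7.3154072761535645, 12.058258056640625), 5.15015172958374) [477.7 201.2 110. ]
side hole ((218.2439422607422, 253.5851593017578), (7.280677318572998, 18.489606857299805), 84.75090789794922) [526.  148.3 110. ]
side white [([256, 150, 31, 14, 192], [271.3, 157.3])] black [([262, 133, 18, 24, 268], [270.6, 144.8])]
orange [([321, 143, 26, 56, 673], [333.3, 166.6]), ([298, 169, 29, 61, 828], [311.9, 194.8])]
red [([319, 125, 19, 29, 272], [329.0, 137.6])]
```

View pics/c.png

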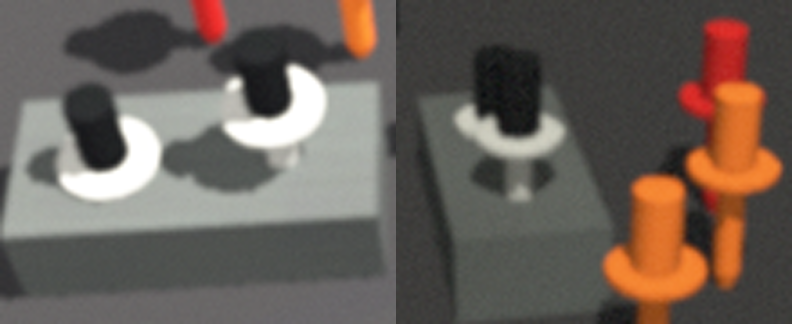

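The crop shows the long pin's collar centred at (166,189) in the scene image and about (274,157) in the side image. The near orange pin stands clear to the right.

```bash
python3 - <<'E'
from h import *
a=get_image("scene");b=get_image("side");s=read_state()
def tri(u,v):
    p,d=ray(a,*u);q,e=ray(b,*v);d/=np.linalg.norm(d);e/=np.linalg.norm(e)
    t=np.linalg.lstsq(np.c_[d,-e],q-p,rcond=None)[0];x,y=p+t[0]*d,q+t[1]*e;return ((x+y)/2).round(1),np.linalg.norm(x-y).round(1)
print("collar",onz(a,166.1,188.9,93),onz(b,274.2,156.9,93),tri((166.1,188.9),(274.2,156.9)))
print("hole",onz(a,347.2,233.4,110),onz(b,218.2,250.2,110),tri((347.2,233.4),(218.2,250.2)))
print("short",onz(a,90+109/3.6,160+157/3.6,58))
print("decoy tops",onz(a,184,130,125),onz(a,237,152,125),onz(a,139,126,125))
E=[onz(a,*p,110).round(1) for p in((337,206),(373,219),(357,254),(321,239))];print("ear",E,np.mean(E,0))
print("rack",[onz(a,90+x/3.6,160+y/3.6,55).round(0) for x,y in((22,98),(378,82),(378,215),(5,238))])
r=R.from_quat(s["ee_rot"]).as_matrix();print(r.round(3),s["position"])
E
```

```text
collar [ 490.27009162 -189.00241208   93.        ] [ 490.0348238  -190.88502804   93.        ] (array([ 490.1, -189.1,   93.5]), np.float64(0.9))
hole [529.66919382 140.51795454 110.        ] [527.79319905 140.96136141 110.        ] (array([528.4, 140.3, 109. ]), np.float64(1.1))
short [ 516.33186897 -275.58224853   58.        ]
decoy tops [ 365.69063476 -190.66919928  125.        ] [401.33516378 -76.45082083 125.        ] [ 373.81171037 -279.98887791  125.        ]
ear [array([476.2, 118.6, 110. ]), array([490.8, 180.7, 110. ]), array([566. , 159.1, 110. ]), array([549.9,  99.6, 110. ])] [520.725 139.5   110.   ]
rack [array([ 487., -339.,   55.]), array([ 434., -155.,   55.]), array([ 520., -129.,   55.]), array([ 574., -308.,   55.])]
[[ 0.958 -0.288 -0.   ]
 [-0.288 -0.958 -0.   ]
 [ 0.     0.    -1.   ]] [179.7542452  598.46029893 245.07675842]
```

carry_out(
  motion=[
    [0,0,0,37,47,0,1],
    [0,0,0,74,94,0,1],
    [0,0,0,111,141,0,1],
    [0,0,0,148,188,0,1],
    [0,0,0,185,235,0,1],
  ],
)

```text
clock: 0.98
position: [289.7, 318.4, 245.6]
ee_rot: [0.989, -0.145, 0.0, -0.0]
contact_force: [2.0, 0.8, 0.1]
gripper_width: 85.2
grasp_force: 0.0
```

carry_out(
  motion=[
    [0,0,0,37,47,0,1],
    [0,0,0,74,94,0,1],
    [0,0,0,111,141,0,1],
    [0,0,0,148,188,0,1],
    [0,0,0,185,235,0,1],
  ],
)

```text
clock: 1.6
position: [399.3, 40.2, 245.9]
ee_rot: [0.989, -0.145, 0.001, -0.001]
contact_force: [0.8, -0.0, 0.0]
gripper_width: 85.3
grasp_force: 0.0
```

carry_out(
  motion=[
    [0,0,0,37,47,10,1],
    [0,0,0,74,94,20,1],
    [0,0,0,111,141,30,1],
    [0,0,0,140,178,40,1],
    [0,0,0,140,178,40,1],
  ],
)

```text
clock: 2.22
position: [481.9, -171.2, 203.9]
ee_rot: [0.989, -0.148, -0.001, 0.0]
contact_force: [-1.0, 0.2, -0.4]
gripper_width: 85.6
grasp_force: 0.0
```

```bash
python3 - <<'E'
from h import *
s=read_state();print(s["clock"],s["position"],s["joints"].round(2),s["contact_force"])
print(R.from_quat(s["ee_rot"]).as_matrix().round(3)); print(totool(s,[490.2,-189.8,122.5]))
w=get_image("wrist");cv2.imwrite("pics/w1.png",w["color"]);print([proj(w,[490.2,-189.8,z]).round(1) for z in(95,140)])
E
```

```text
2.225 [ 481.88649334 -171.24428518  203.87103697] [-0.02  0.23 -0.33  0.   -1.02  1.3 ] [-1.03654683  0.21438175 -0.39862179]
[[ 0.956 -0.292 -0.002]
 [-0.292 -0.956 -0.   ]
 [-0.002  0.001 -1.   ]]
[13.56628983 15.25517695 81.35053755]
[array([271.2, 178.9]), array([275.5, 197.3])]
```

View pics/w1.png

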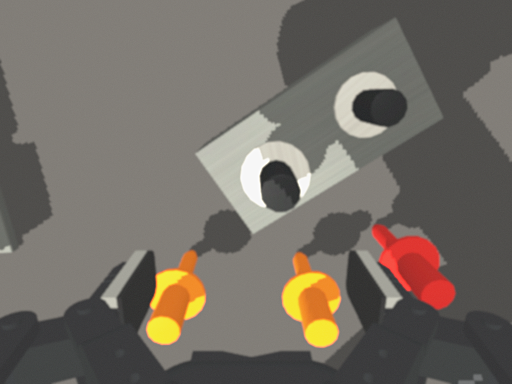

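The wrist view shows the long pin's collar centred at about (276,177) and its knob top at (279,195). The short pin is off to the upper right, and the decoys are clear of the pin.

```bash
python3 - <<'E'
from h import *
s=read_state();w=get_image("wrist");c=w["color"]
a=onz(w,276,177,95);b=onz(w,279.5,195,140);print(a,b)
P=(np.array([490.2,-189.8,0])+(a+b)/2)/2;P[2]=122.5-10;print(P);s=read_state();print(s["position"],totool(s,P))
E
```

```text
[ 490.18209151 -192.34954511   95.        ] [ 490.4919069 -191.2416851  140.       ]
[ 490.2684996  -190.79780755  112.5       ]
[ 481.50243823 -169.04677157  205.0147108 ] [14.75369758 18.28719072 92.50313604]
```

carry_out(
  motion=[
    [0,0,0,15,19,15,1],
    [0,0,0,15,19,45,1],
    [0,0,0,15,19,70,1],
    [0,0,0,15,19,89,1],
    [0,0,0,15,19,89,0],
  ],
)

```text
clock: 2.95
position: [489.9, -189.9, 115.8]
ee_rot: [0.99, -0.144, -0.001, 0.0]
contact_force: [-0.0, -0.6, 0.7]
gripper_width: 69.7
grasp_force: 0.0
```

carry_out(
  motion=[
    [0,0,0,0,0,0,-1],
    [0,0,0,0,0,0,-1],
    [0,0,0,0,0,0,-1],
    [0,0,0,0,0,0,-1],
    [0,0,0,0,0,0,-1],
  ],
)

```text
clock: 3.58
position: [491.4, -191.5, 117.6]
ee_rot: [0.989, -0.145, 0.001, 0.0]
contact_force: [-0.8, -0.1, 5.6]
gripper_width: 24.8
grasp_force: 58.9
```

carry_out(
  motion=[
    [0,0,0,0,0,-20,-1],
    [0,0,0,0,0,-50,-1],
    [0,0,0,0,0,-85,-1],
    [0,0,0,0,0,-120,-1],
    [0,0,0,0,0,-135,-1],
  ],
)

```text
clock: 4.2
position: [491.1, -191.2, 252.8]
ee_rot: [0.989, -0.146, 0.001, -0.0]
contact_force: [0.4, 0.9, -2.2]
gripper_width: 24.6
grasp_force: 59.5
```

```bash
python3 - <<'E'
from h import *
s=read_state();print(s["clock"],s["position"],s["contact_force"],s["wrist_torque"],s["gripper_width"],totool(s,[528.5,140.5,s["position"][2]]))
b=get_image("side");a=get_image("scene");cv2.imwrite("pics/l.png",np.hstack([cv2.resize(b["color"],None,fx=.78,fy=.78),cv2.resize(a["color"],None,fx=.78,fy=.78)]))
E
```

```text
4.2 [ 491.07878469 -191.23747536  252.80360265] [ 0.41663002  0.89731184 -2.19780912] [-0.02379077 -0.00933046 -0.00449772] 24.57431540395009 [-5.96846679e+01 -3.28462804e+02  1.62610781e-01]
```

View pics/l.png

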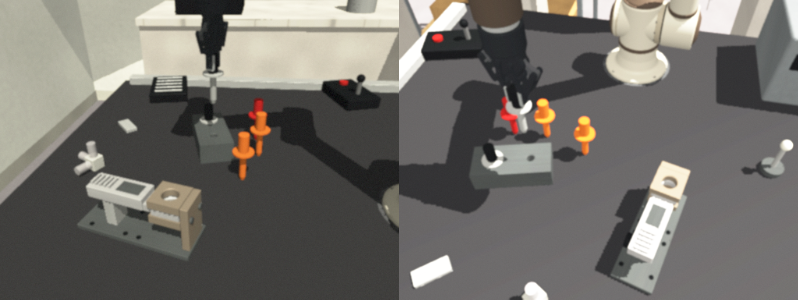

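carry_out(
  motion=[
    [0,0,0,-10,-46,0,-1],
    [0,0,0,-23,-104,0,-1],
    [0,0,0,-36,-162,0,-1],
    [0,0,0,-49,-220,0,-1],
    [0,0,0,-60,-270,0,-1],
  ],
)

```text
clock: 4.92
position: [509.8, 86.5, 249.1]
ee_rot: [0.989, -0.145, -0.002, 0.001]
contact_force: [0.3, -0.3, -0.8]
gripper_width: 24.7
grasp_force: 59.6
```

carry_out(
  motion=[
    [0,0,0,0,-8,0,-1],
    [0,0,0,0,-8,0,-1],
  ],
)

```text
clock: 5.18
position: [512.5, 92.3, 249.5]
ee_rot: [0.989, -0.145, -0.002, 0.001]
contact_force: [0.6, -0.4, -2.3]
gripper_width: 24.4
grasp_force: 59.7
```

```bash
python3 - <<'E'
from h import *
w=get_image("wrist");s=read_state();print(s["clock"],s["position"],totool(s,[528.5,140.5,s["position"][2]]))
p=proj(w,[528.5,140.5,110]);print(p,proj(w,[528.5,140.5,83]))
u,v=p.round().astype(int);x0,y0=max(u-50,0),max(v-40,0);print(x0,y0)
cv2.imwrite("pics/w2.png",cv2.resize(w["color"][y0:y0+80,x0:x0+100],None,fx=6,fy=6,interpolation=2))
np.savez("w2.npz",**{k:np.array(x) for k,x in w.items()})
E
```

```text
5.225 [512.52345526  91.58967236 249.90419655] [  1.20674196 -51.43931502  -0.10380965]
[191.06961212 183.19086826] [196.08700885 175.44961965]
141 143
```

View pics/w2.png

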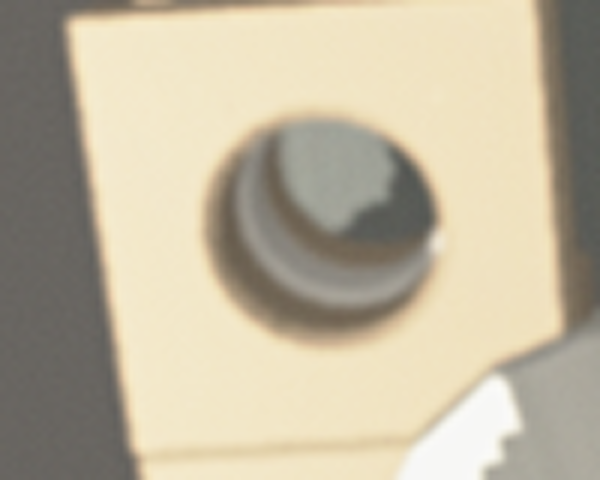

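The wrist crop shows the ear hole centred at (321,230), which is pixel (194.5,181.3). The eye's grey wall shows inside it as a fairly even band at the lower left, its outer edge running through (237,180) and (345,305). I'll check the eye's offset against the projected rims.

```bash
python3 - <<'E'
from h import *
w=dict(np.load("w2.npz"));s=read_state()
h=onz(w,194.5,181.3,110);print("hole",h,proj(w,h))
img=cv2.resize(w["color"][143:223,141:241],None,fx=6,fy=6,interpolation=2)
for z,r in((110,16),(94,16),(90,15),(76,15)):
    t=np.linspace(0,2*np.pi,73);q=np.array([proj(w,[h[0]+r*np.cos(k),h[1]+r*np.sin(k),z]) for k in t]);q=(q-[141,143])*6+3
    print(z,"left/bottom/center",q[:,0].min().round(),q[:,1].max().round(),q.mean(0).round())
for n,p,d in(("down-left profile",(321,230),(-.7071,.7071)),("down",(345,230),(0,1)),("left",(321,180),(-1,0))):
    print(n,[(i,*img[int(p[1]+d[1]*i),int(p[0]+d[0]*i)].tolist()) for i in range(0,125,6)])
print(totool(s,[h[0],h[1],s["position"][2]]))
E
```

```text
hole [529.23277218 137.13778128 110.        ] [194.5 181.3]
110 left/bottom/center 211.0 340.0 [323. 230.]
94 left/bottom/center 234.0 307.0 [341. 203.]
90 left/bottom/center 246.0 293.0 [345. 196.]
76 left/bottom/center 264.0 268.0 [359. 175.]
down-left profile [(0, 105, 119, 126), (6, 86, 103, 113), (12, 84, 101, 112), (18, 91, 106, 118), (24, 103, 116, 126), (30, 120, 131, 136), (36, 127, 134, 138), (42, 128, 135, 139), (48, 135, 143, 146), (54, 148, 157, 161), (60, 142, 153, 158), (66, 123, 134, 142), (72, 95, 109, 119), (78, 83, 100, 111), (84, 84, 99, 109), (90, 89, 105, 116), (96, 100, 120, 134), (102, 116, 139, 157), (108, 129, 156, 177), (114, 159, 194, 217), (120, 185, 222, 237)]
down [(0, 105, 112, 111), (6, 89, 99, 102), (12, 84, 99, 107), (18, 86, 104, 114), (24, 84, 102, 114), (30, 94, 109, 122), (36, 107, 119, 130), (42, 126, 135, 139), (48, 128, 136, 140), (54, 132, 141, 145), (60, 144, 155, 157), (66, 153, 162, 166), (72, 137, 149, 154), (78, 108, 122, 131), (84, 89, 105, 118), (90, 85, 103, 115), (96, 95, 115, 128), (102, 117, 142, 159), (108, 137, 167, 189), (114, 155, 189, 215), (120, 177, 215, 232)]
left [(0, 154, 163, 161), (6, 153, 164, 162), (12, 156, 167, 164), (18, 155, 168, 165), (24, 153, 164, 162), (30, 143, 154, 154), (36, 123, 133, 136), (42, 94, 107, 115), (48, 83, 97, 106), (54, 92, 105, 113), (60, 106, 115, 120), (66, 120, 129, 132), (72, 132, 140, 143), (78, 130, 139, 143), (84, 109, 120, 127), (90, 95, 109, 120), (96, 105, 127, 142), (102, 124, 148, 168), (108, 146, 177, 202), (114, 173, 212, 230), (120, 193, 227, 241)]
[  2.87717307 -48.43080603  -0.10198646]
```

The eye lines up with the ears' axis to within about 1 mm, so I'm aiming for (528.9, 138.5).

carry_out(
  motion=[
    [0,0,0,1,-25,0,-1],
    [0,0,0,2,-50,0,-1],
    [0,0,0,2,-50,0,-1],
    [0,0,0,2,-50,10,-1],
    [0,0,0,2,-50,25,-1],
  ],
)

```text
clock: 5.85
position: [529.3, 139.3, 225.5]
ee_rot: [0.989, -0.146, 0.0, -0.0]
contact_force: [-0.5, -0.7, -2.3]
gripper_width: 24.6
grasp_force: 59.8
```

```bash
python3 - <<'E'
from h import *
b=get_image("side");a=get_image("scene");s=read_state();print(s["clock"],s["position"],s["contact_force"],totool(s,[528.9,138.5,137.6]))
pa=[proj(a,[528.9,138.5,z]) for z in(110,197)];print(pa,[proj(b,[528.9,138.5,z]) for z in(110,197)])
cv2.imwrite("pics/i.png",np.hstack([cv2.resize(a["color"][170:270,300:400],None,fx=4,fy=4,interpolation=2),cv2.resize(b["color"][180:280,170:270],None,fx=4,fy=4,interpolation=2)]))
E
```

```text
5.95 [527.89493122 138.5946332  223.56502069] [ 0.06625343 -0.4600929  -1.90108503] [ 1.36075416 -0.4982684  85.95873415]
[array([346.00927694, 232.80311286]), array([355.63819685, 200.08326817])] [array([217.84037155, 249.04613152]), array([212.91170163, 196.59721632])]
```

View pics/i.png

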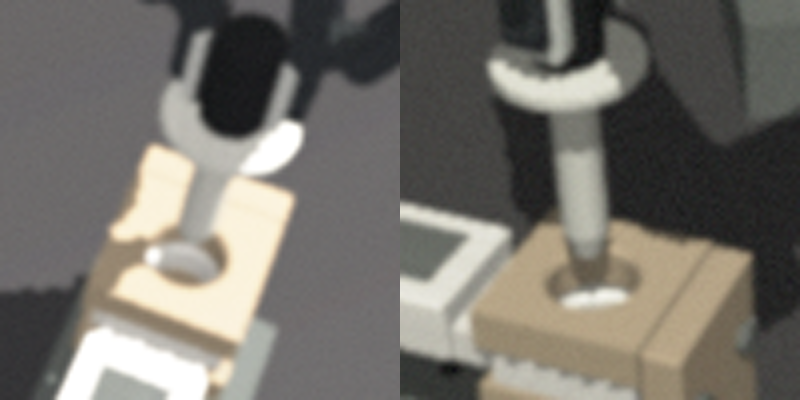

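The tip sits just over the hole's centre in both views: (349,230) in the scene and (217.5,245) in the side view. I'm going down.

carry_out(
  motion=[
    [0,0,0,0.5,0,18,-1],
    [0,0,0,0.5,0,36,-1],
    [0,0,0,0.5,0,54,-1],
    [0,0,0,0.5,0,70,-1],
    [0,0,0,0.5,0,78,-1],
  ],
)

```text
clock: 6.58
position: [529.6, 138.9, 147.4]
ee_rot: [0.989, -0.146, -0.001, 0.001]
contact_force: [-0.1, -0.0, -1.7]
gripper_width: 24.6
grasp_force: 59.8
```

carry_out(
  motion=[
    [0,0,0,0,0,3,-1],
    [0,0,0,0,0,6,-1],
    [0,0,0,0,0,6,-1],
  ],
)

```text
clock: 6.95
position: [530.1, 139.4, 142.6]
ee_rot: [0.989, -0.145, 0.0, -0.0]
contact_force: [1.1, -0.7, -1.3]
gripper_width: 24.5
grasp_force: 59.8
```

carry_out(
  motion=[
    [0,0,0,0,0,2,-1],
    [0,0,0,0,0,3.5,-1],
    [0,0,0,0,0,3.5,-1],
  ],
)

```text
clock: 7.32
position: [529.9, 139.4, 138.7]
ee_rot: [0.989, -0.145, -0.0, 0.0]
contact_force: [0.3, 0.0, -1.6]
gripper_width: 24.6
grasp_force: 59.8
```

carry_out(
  motion=[
    [0,0,0,0,0,1,-1],
    [0,0,0,0,0,1,0],
    [0,0,0,0,0,1,0.5],
    [0,0,0,0,0,1,1],
    [0,0,0,0,0,1,1],
  ],
)

```text
clock: 7.95
position: [530.1, 139.4, 137.9]
ee_rot: [0.989, -0.145, 0.0, -0.0]
contact_force: [0.3, -0.8, -0.8]
gripper_width: 85.3
grasp_force: 0.0
```

carry_out(
  motion=[
    [0,0,0,0,0,0,1],
    [0,0,0,0,0,-20,1],
    [0,0,0,0,0,-50,1],
    [0,0,0,0,0,-90,1],
    [0,0,0,0,0,-120,1],
  ],
)

```text
clock: 8.57
position: [530.2, 139.5, 259.6]
ee_rot: [0.989, -0.145, 0.001, -0.0]
contact_force: [0.6, 1.7, -0.2]
gripper_width: 85.4
grasp_force: 0.0
```

```bash
python3 - <<'E'
from h import *
b=get_image("side");a=get_image("scene");s=read_state();print(s["clock"],s["position"],s["contact_force"],s["gripper_width"])
cv2.imwrite("pics/f.png",np.hstack([cv2.resize(a["color"][170:270,300:400],None,fx=4,fy=4,interpolation=2),cv2.resize(b["color"][180:280,170:270],None,fx=4,fy=4,interpolation=2)]))
E
```

```text
8.675 [531.7951899  140.05870304 262.00151977] [-0.19775506  0.97365207 -0.05317838] 85.52024194923672
```

View pics/f.png

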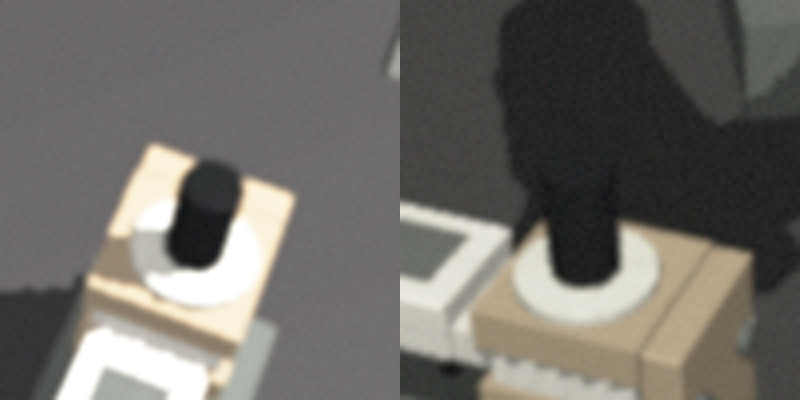

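The collar lies flat and centred on the upper ear, at (196,250) in the scene half and (586,275) in the side half. The knob is upright and the gripper is clear.

```bash
python3 -c "
from bench import *
print(job_done())"
```

```text
the job is handed in; nothing more can be done
None
```

The job is handed in: the long pin is down through both ears and the eye, with its collar flat on the upper ear and let go; the arm never touched the short pin, and the clock read about 9 s.

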